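# Pull the filter plate from the light source and show it to the inspection camera

### The job

Lift the micropositioner off the light source's cover flap and stand it upright on the black base plate, then let go of it. Open the flap past upright and leave it open, pull the filter plate up out of its slot, and hold it upright and square in front of the inspection camera's lens, about 80 mm away with the glass centred on the lens. Finish while still holding it there; do not tip the micropositioner over and leave the other things on the bench where they are.

Things in the scene. Friction and masses are not known exactly. Their poses are not given: they have to be found in the camera images.
- unit: White light-source housing, fixed; origin on the bench. It runs from x = -100 to +80 mm (plus a 25 mm snout at +x), y = -75 to +75, z = 0 to 100; z is up, the -x end faces roughly to the robot. Under the flap is the open-topped filter bay: x = -94 to 0, y = -69 to +69 mm, rim at z = 100, 6 mm walls, floor at z = 50.
- slot (a point): Middle of the mouth of the slot in the bay's floor (unit x = -47, y = 0, z = 50 mm): 59 mm long in x, 11 mm wide in y, 36 mm deep; it holds the filter plate upright. Axes as the unit's.
- flap (a joint): Angle of the cover flap (rad): 0 closed, flat on the rim; stop at 1.9, open past upright and leaning back. The hinge is stiff (0.125 N m friction), so the flap stays at any angle. The flap weighs 0.16 kg, is 106 mm long (x), 150 mm wide (y), 5 mm thick, and carries a round bar handle on top near its free edge.
- flap_hinge (a point): Point on the flap's hinge line, at mid width, at the underside of the closed flap (unit x = +6, z = 100.5 mm). The hinge line is the unit's y axis; the flap's free -x edge swings up and over towards +x. The axes turn with the flap.
- flap_bar (a point): Middle of the bar handle's axis: steel bar of 9 mm diameter, 76 mm long along the unit's y, on two 8 mm posts at y = +-34 mm. 92 mm from the hinge along the flap and 33 mm above its underside, so 28 mm above its upper face; 14 mm in from its free edge. The axes turn with the flap.
- filter: Filter plate, 0.07 kg nominal, hidden in the bay until the flap is open. Aluminium frame 56 mm wide (its x), 8 mm thick (y), 56 mm tall (z) with a glass pane and a tab on top. Origin at the middle of its lower edge. It starts upright in the slot, foot 14 mm above the bench, axes parallel to the unit's; the tab's top is 8 mm below the bay's rim.
- filter_tab (a point): Middle of the filter's grip tab, 67 mm above the filter's origin: 28 mm wide (x), 10 mm thick (y), 22 mm tall (z).
- filter_glass (a point): Centre of the filter's glass pane, 28 mm above the filter's origin; the glass faces along the filter's y.
- positioner: Black micropositioner, 0.22 kg nominal, standing loose on the closed flap; origin at the middle of its underside. Steel foot 44 x 36 x 14 mm (x, y, z), body 30 x 28 mm up to z = 56 mm, 14 mm knob on top up to z = 72 mm, and a 10 mm thick thimble that sticks out 18 mm from the body's +x face at z = 35 mm. Easily gripped across its 28 mm (y) at z = 40 mm.
- base_plate: Flat black steel plate fixed to the bench, 130 x 100 x 12 mm (x, y, z), empty; origin at the centre of its underside, upper face at z = 12 mm.
- camera: Inspection camera on a post, fixed to the bench; origin on the bench straight below the lens front. Foot 90 x 70 x 12 mm from x = 20 to 110 mm, camera body 44 mm square in section up to 172 mm above the bench. It looks along its own -x, which points roughly to the robot.
- lens (a point): Centre of the camera's lens front, 150 mm above the bench; axes as the camera's: the lens looks along -x, so things in front of it have negative x in this frame. Lens barrel radius 16 mm.
- jar: Bystander: white jar, 44 mm across, 55 mm high, origin at the centre of its underside.
- cuvette: Bystander: clear open square cuvette 30 x 30 x 70 mm, origin at the centre of its underside.
- driver: Bystander: screwdriver 130 mm long lying along its x.
- objective: Bystander: brass objective lens, 32 mm across, 42 mm high, origin at the centre of its underside.
- case: Bystander: flat black case 60 x 35 x 18 mm, origin at the centre of its underside.
Things that resemble listed ones, but are neither listed nor needed, are in the scene too. What is shaped like the positioner but green is not meant.

How it is judged:
On the way, in this order (a step that is already met when the one before it is completed fails the run):
1. the micropositioner stands upright on the base plate, let go (x of positioner in the frame of base_plate between -0.065 and 0.065 m and y of positioner in the frame of base_plate between -0.05 and 0.05 m and z of positioner in the frame of base_plate between 0.008 and 0.016 m and angle between positioner's own z axis and vertical below 0.12 rad and contact force between the fingers and positioner below 0.1 N), for 0.2 s.
2. the flap is open past upright (value of joint flap above 1.6 rad), for 0.1 s.
3. the filter plate is held clear above the bay (z of filter in the frame of unit above 0.102 m and contact force between the fingers and filter above 0.5 N), for 0.1 s.
At the end, for the whole second after the job is handed in: Filter held still, touching only the fingers, glass centre 50-110 mm before the lens, within 20 mm of its axis sideways and in height, facing it and upright within 15 degrees; micropositioner upright (7 degrees), let go, its centre over the base plate; flap open beyond 1.6 rad (all of step 1 and x of filter_glass in the frame of lens between -0.11 and -0.05 m and y of filter_glass in the frame of lens between -0.02 and 0.02 m and z of filter_glass in the frame of lens between -0.02 and 0.02 m and angle between the y axis of filter and the x axis of lens, either way round below 0.26 rad and angle between filter's own z axis and vertical below 0.26 rad and contact force between the fingers and filter above 0.5 N and contact force between filter and camera below 0.1 N and contact force between filter and unit below 0.1 N and linear speed of filter below 0.02 m/s and value of joint flap above 1.6 rad); the arm keeps its last pose, push and grip.
It fails at once if the micropositioner is tipped over (angle between positioner's own z axis and vertical above 0.6 rad).
It fails at once if another thing on the bench is pushed away (over 30 mm) (distance of any of jar, cuvette, driver, objective, case from where it was at the start of the episode above 0.03 m).
It also fails if it takes over 72 s, if anything falls off the work surface, if the arm or the gripper's body presses on something with over 40 N, if the wrist force passes 120 N, or if a joint passes its speed limit or range.

### The arm

A 6-joint arm with a two-finger parallel gripper is mounted at the origin on the work surface. World frame = base frame: x ahead of the robot, y to its left, z up, the work surface at z = 0. Lengths are in m, angles in rad, forces in N, time in s.
With the tool pointing down it reaches from about 0.25 to 0.775 m from the base axis. Payload 4 kg.
Tool frame: the origin (TCP) lies on the mounting face of the last link; the fingertips stand 199 mm ahead of it and the grasp point (between the pads) lies 180 mm ahead of it; x points along the fingers, y is the direction in which the jaws open and shut, and the axes are right-handed (so a half turn about x gives the same grasp; the last joint's range is limited). The gripper opens to 94 mm and grips with 3 to 60 N. Pads are 16 mm wide; open, the fingers measure 119 mm over their backs; the gripper's body (75 mm by 177 mm) begins 78 mm behind the grasp point.
Start: joints at [-1.415, 0.087, 1.371, -0, 1.684, -0.103], TCP at [0.141, -0.532, 0.405] pointing down, gripper open.
Joint ranges: [-3.1, 3.1], [-0.76, 2.03], [0.27, 2.55], [-1.08, 4.22], [0.17, 2.65], [-2.57, 2.57]. Speed limits (rad/s): [2.79, 2.79, 3.14, 3.14, 3.14, 3.14].

### API

Orientations are given as [roll, pitch, yaw] about the fixed x, y, z axes, in that order (R = Rz(yaw) Ry(pitch) Rx(roll)).
In Python, from bench import robot gives the robot as it stands. The module is installed in compiled form; this text tells all that it offers.
- The arm moves only by the shell command python3 -m pendant 'ROWS'. ROWS is a JSON object of lists of equal length, an entry for each row: "turn": the turn, a rotation vector about the world's x, y, z in rad, a list of three; "delta_pos": the shift along the world's x, y, z in cm, a list of three; "gripper": the finger opening in cm, from 0 to 9.4. In form: {"turn": [[ax, ay, az], ...], "delta_pos": [[dx, dy, dz], ...], "gripper": [gripper, ...]}. A call has 1 to 8 rows; each row shifts and turns the commanded pose from where the row before left it; what a row does not reach is not made up. A row lasts 1/8 s, in which the tool goes at most 62.5 mm and 10.7 degrees, less where a joint would pass 70% of its speed; a pose out of reach is approached as far as the arm can. A call with a gripper value outside its range is refused whole. The fingers move at their own pace and stop on an object; the grip force is fixed at half the most. Time passes only in rows, so rows that do not move let the fingers close. It gives the time, the measured TCP pose, the force and the opening at its end, in the units of the state.
- robot.get_obs(): the state, without advancing time (a new reading comes with each control period).
- robot.snapshot(name): name is "side" or "top" or "wrist"; returns (picture, depth): 400x640x3 uint8, red, green, blue; 400x640 float32, m along the optical axis (not along the pixel's ray), 0 where there is no reading.
- robot.camera_params(name): a dict with "vertical_fov" (degrees; the focal length in pixels is half the picture's height over the tangent of half this angle, whatever the lens; pixels are square), "cx", "cy" (the principal point, pixels), "R" (3x3) and "t" (3): a world point X has camera coordinates R X + t; the wrist camera has in their place "T_tool_cam" (4x4, takes a point from camera to tool coordinates, whose origin is the TCP and whose axes are the tool frame's). Camera axes: x right, y down, z forward; pixel columns grow to the right and rows downward; lengths in m; the calibration is good to about 2 mm. A picture is of the moment at which its call begins: read the wrist's pose just before it. camera_params takes no time and is no camera call.
- robot.close_job(): hands the job in, once; it reports no verdict.
The state is a dict: "time": time; "joint_positions": joint angles; "qvel": joint speeds; "joint_torque": joint torques, N m; "tool_pos": TCP position; "ee_rot": TCP orientation; "wrist_force": force on the tool from outside, world axes, zero at the start; "wrist_torque": the same for the moment, N m; "width": finger opening in m.
Only numpy, scipy, OpenCV 4.12 (cv2) and the standard library are available. Lean on these libraries where they do the work, as an engineer would, in place of code of your own. Each camera call takes 0.05 s, during which the arm holds its last target. There are 200 camera calls.

## Working session

There is one attempt and no reset: what is moved stays moved. The work goes in short steps, Python scripts to look and compute and a shell command to move; the robot and the scene stay as the last step left them, time stands still between calls to the robot, and variables do not carry over. Pictures are saved under pics/ and viewed, and the job is handed in when it is done.

```bash
mkdir -p pics; cat > h.py <<'E'
import numpy as np, cv2
from bench import robot
from scipy.spatial.transform import Rotation as Ro
def cam(name):
    p=robot.camera_params(name); f=200/np.tan(np.radians(p['vertical_fov'])/2)
    if 'R' in p: R=np.array(p['R']);t=np.array(p['t']); C=-R.T@t; Rw=R.T
    else:
        o=robot.get_obs(); T=np.eye(4); T[:3,:3]=Ro.from_euler('xyz',o['ee_rot']).as_matrix(); T[:3,3]=o['tool_pos']
        M=T@np.array(p['T_tool_cam']); C=M[:3,3]; Rw=M[:3,:3]
    return f,p['cx'],p['cy'],C,Rw
def snap(name,fn):
    c=cam(name); im,d=robot.snapshot(name); cv2.imwrite(f'pics/{fn}.png',im[:,:,::-1])
    f,cx,cy,C,Rw=c
    v,u=np.mgrid[:400,:640]; P=np.stack([(u-cx)/f*d,(v-cy)/f*d,d],-1)@Rw.T+C
    P[d==0]=np.nan
    np.savez(f'pics/{fn}.npz',im=im,d=d,P=P,C=C,Rw=Rw,f=f,cx=cx,cy=cy)
    return im,d,P
def ray(fn,u,v,z):
    q=np.load(f'pics/{fn}.npz'); r=q['Rw']@np.array([(u-q['cx'])/q['f'],(v-q['cy'])/q['f'],1]); return q['C']+r*(z-q['C'][2])/r[2]
E
python3 - <<'E'
from h import *
print(robot.get_obs())
for n in ['top','side','wrist']:
    im,d,P=snap(n,n+'0'); print(n,robot.camera_params(n),(d==0).mean())
E
```

```text
{'time': 0.0, 'joint_positions': array([-1.41511233e+00,  8.79282929e-02,  1.37221596e+00, -3.39271826e-05,
        1.68363785e+00, -1.03120483e-01]), 'qvel': array([ 0.000567  ,  0.00077619, -0.00043279, -0.00084134, -0.00065846,
       -0.00068226]), 'joint_torque': array([-6.61116937e-04, -3.40183890e+01, -3.02429509e+01,  7.18913041e-02,
        3.29514197e-02, -1.60706936e-04]), 'tool_pos': array([ 0.14071988, -0.53157023,  0.40353776]), 'ee_rot': array([-1.65851698,  1.56860662,  1.74187638]), 'wrist_force': array([ 0.14634302, -0.06045465, -0.02918066]), 'wrist_torque': array([-0.03997243, -0.0071426 , -0.00668704]), 'width': 0.09386871103094803}
top {'vertical_fov': 47.68989737104309, 'cx': 322.21737442374035, 'cy': 197.14207566453564, 'R': array([[ 0.01551442, -0.99979522,  0.0129934 ],
       [-0.98669274, -0.01741206, -0.16166094],
       [ 0.16185408, -0.01031242, -0.98676082]]), 't': array([-0.00658698,  0.54976596,  1.47353046])} 0.00394140625
side {'vertical_fov': 55.50110609100109, 'cx': 316.8743643170512, 'cy': 195.78270554574382, 'R': array([[-0.83675809, -0.54705023, -0.02391527],
       [-0.29616919,  0.48888607, -0.82053289],
       [ 0.46056455, -0.67950457, -0.5710988 ]]), 't': array([0.45674212, 0.23598192, 0.93797684])} 0.00393359375
wrist {'vertical_fov': 62.53540095666905, 'cx': 321.49836835804524, 'cy': 203.60638684559734, 'T_tool_cam': array([[ 1.50551690e-03, -2.68444722e-01,  9.63293914e-01,
         1.91936659e-02],
       [ 9.99998670e-01, -1.99995770e-04, -1.61861575e-03,
        -1.37463893e-03],
       [ 6.27163565e-04,  9.63295070e-01,  2.68444064e-01,
        -7.94290820e-02],
       [ 0.00000000e+00,  0.00000000e+00,  0.00000000e+00,
         1.00000000e+00]])} 0.00409375
```

View pics/top0.png

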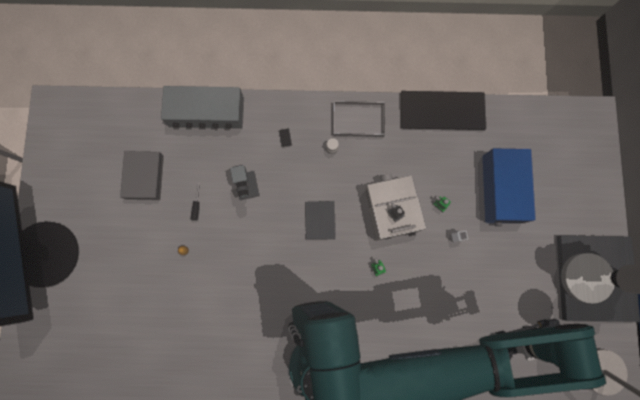

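View pics/side0.png

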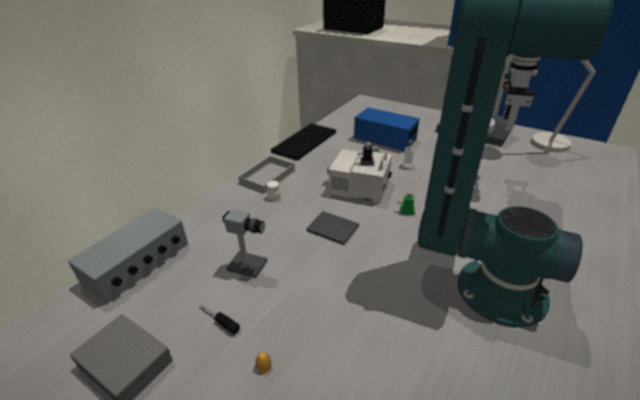

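Top: unit at about (396,208) with the black positioner on it, base plate (320,220), camera (240,180), green decoys (443,203), (379,268). Measuring from these.

```bash
python3 - <<'E'
from h import *
q=np.load('pics/top0.npz'); P=q['P']; im=q['im']
def box(m,lab):
    m=cv2.morphologyEx(m.astype(np.uint8),cv2.MORPH_OPEN,np.ones((2,2)))
    n,l,s,c=cv2.connectedComponentsWithStats(m)
    for i in range(1,n):
        if s[i,4]<40: continue
        X=P[l==i]; X=X[~np.isnan(X[:,0])]
        r=cv2.minAreaRect((X[:,:2]*1000).astype(np.float32)); print(lab,s[i],'px',c[i].round(),'z',np.percentile(X[:,2],[5,50,95]).round(3),np.round(r[0],0),np.round(r[1]),round(r[2],1))
R=np.zeros((400,640),bool);R[130:290,180:480]=1
Z=P[:,:,2]
box(R&(Z>.085)&(Z<.112),'unit')
box(R&(Z>.006)&(Z<.04),'low')
box(R&(Z>.125)&(Z<.2),'high')
box(R&(Z>.04)&(Z<.085),'mid')
cv2.imwrite('pics/crop.png',cv2.resize(im[150:270,210:490,::-1],None,fx=2.85,fy=2.85,interpolation=3))
E
```

```text
unit [ 368  177   59   63 2281] px [397. 207.] z [0.094 0.103 0.111] [ 519. -249.] [190. 181.] 14.3
low [281 131  12  17 166] px [286. 139.] z [-0.001  0.016  0.022] [762. 131.] [57. 34.] 10.9
low [335 134  51   4 138] px [360. 136.] z [-0.003  0.011  0.026] [ 777. -128.] [  9. 178.] 1.9
low [247 172  13  28 217] px [253. 187.] z [-0.002  0.011  0.017] [594. 246.] [92. 43.] 7.7
low [192 197   9  25 156] px [196. 211.] z [-0.003  0.02   0.028] [508. 430.] [21. 84.] 86.9
low [ 307  202   30   39 1047] px [321. 221.] z [0.003 0.011 0.017] [474.   4.] [130.  99.] 1.4
low [435 202  12  11  57] px [440. 207.] z [0.003 0.015 0.04 ] [ 526. -403.] [47. 18.] 55.8
low [181 247   9  10  54] px [185. 251.] z [-0.003  0.023  0.04 ] [362. 458.] [21. 32.] 67.1
high [232 166  18  33 426] px [241. 181.] z [0.013 0.167 0.175] [593. 262.] [130.  48.] 3.9
high [392 205  14  15 127] px [398. 212.] z [0.116 0.16  0.179] [ 497. -237.] [47. 42.] 24.9
high [393 226  24   8  68] px [405. 230.] z [0.103 0.131 0.142] [ 438. -259.] [ 7. 83.] 13.5
mid [328 140  12  12 114] px [333. 145.] z [0.024 0.053 0.059] [731. -36.] [35. 47.] 21.8
mid [382 175  12   8  72] px [387. 179.] z [0.031 0.073 0.101] [ 613. -218.] [28. 66.] 26.7
mid [440 198  12  12  91] px [445. 203.] z [-0.002  0.056  0.073] [ 535. -417.] [52. 33.] 83.4
mid [376 264  11  11  90] px [381. 269.] z [0.006 0.055 0.072] [ 316. -195.] [35. 38.] 21.1
```

View pics/crop.png

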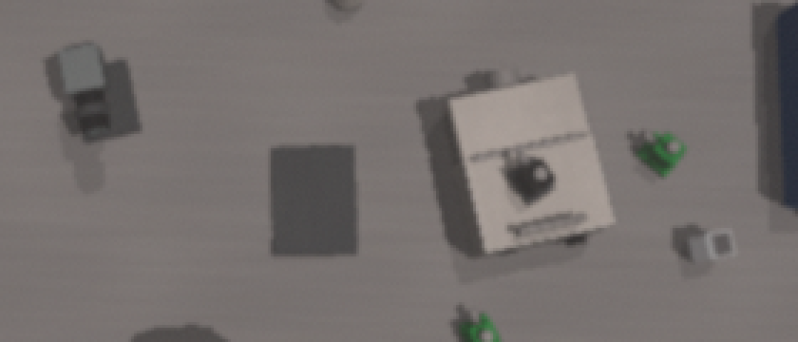

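```bash
python3 - <<'E'
from h import *
o=robot.get_obs(); print(Ro.from_euler('xyz',o['ee_rot']).as_matrix().round(3))
print(cam('top')[3],cam('wrist')[3],cam('wrist')[4].round(2))
E
```

```text
[[-0.     0.256 -0.967]
 [ 0.002 -0.967 -0.256]
 [-1.    -0.002 -0.   ]]
[0.30405536 0.01818259 1.54298339] [ 0.21717652 -0.50991716  0.3846009 ] [[ 0.26 -0.93 -0.26]
 [-0.97 -0.25 -0.07]
 [-0.    0.27 -0.96]]
```

```bash
python3 -m pendant '{"turn":[[0,0,0],[0,0,0],[0,0,0],[0,0,0],[0,0,0],[0,0,0],[0,0,0],[0,0,0]],"delta_pos":[[4.2,3.6,1],[4.2,3.6,1],[4.2,3.6,1],[4.2,3.6,1],[4.2,3.6,1],[4.2,3.6,0],[4.2,3.6,0],[4.2,3.6,0]],"gripper":[9.4,9.4,9.4,9.4,9.4,9.4,9.4,9.4]}'
python3 -m pendant '{"turn":[[0,0,0],[0,0,0]],"delta_pos":[[0,0,0],[0,0,0]],"gripper":[9.4,9.4]}'
python3 - <<'E'
from h import *
snap('wrist','w1');snap('top','top1'); print(robot.get_obs()['joint_positions'].round(2))
E
```

```text
time: 1.15
tool_pos: [0.4779, -0.2423, 0.4544]
ee_rot: [0.117, 1.57, -2.765]
wrist_force: [-0.2, -0.9, 0.5]
width: 0.0938
time: 1.4
tool_pos: [0.4766, -0.2438, 0.4543]
ee_rot: [-0.152, 1.57, -3.034]
wrist_force: [-0.8, -0.1, -0.1]
width: 0.0942
[-0.58  0.05  1.31 -0.    1.78  0.73]
```

View pics/w1.png

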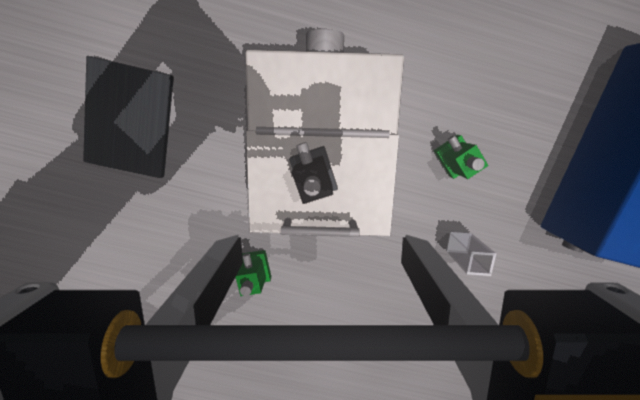

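```bash
python3 - <<'E'
from h import *
q=np.load('pics/w1.npz'); P=q['P']*1; Z=P[:,:,2]
R=np.zeros((400,640),bool);R[135:210,280:345]=1
def rect(m,lab):
    X=P[m]; r=cv2.minAreaRect((X[:,:2]*1000).astype(np.float32)); print(lab,m.sum(),X.mean(0).round(4),np.round(r[0],1),np.round(r[1],1),round(r[2],1))
rect(R&(Z>.154)&(Z<.166),'bodytop'); rect(R&(Z>.168)&(Z<.19),'knob'); rect(R&(Z>.132)&(Z<.150),'thimble')
rect(R&(Z>.1125)&(Z<.125),'foot'); print(np.histogram(Z[R],bins=np.arange(.09,.2,.005)))
R[:]=0;R[210:240,275:365]=1
rect(R&(Z>.128)&(Z<.145),'bar')
R[:]=0;R[45:240,240:405]=1
m=R&(Z>.094)&(Z<.109); rect(m,'top')
R[:]=0;R[25:55,300:350]=1
rect(R&(Z>.06)&(Z<.1),'snout')
R[:]=0;R[40:190,70:185]=1
rect(R&(Z>.007)&(Z<.017),'plate')
E
python3 - <<'E'
import cv2;i=cv2.imread('pics/w1.png')[130:250,235:410];cv2.imwrite('pics/w1c.png',cv2.resize(i,None,fx=4.5,fy=4.5,interpolation=2))
E
```

```text
bodytop 916 [ 0.4963 -0.2285  0.162 ] [ 494.6 -229. ] [30.3 28.1] 32.9
knob 261 [ 0.4954 -0.2289  0.1775] [ 494.7 -229.2] [13.6 12.9] 14.6
thimble 328 [ 0.5125 -0.2191  0.144 ] [ 508.2 -228.5] [45.7 25.6] 77.4
foot 405 [ 0.5058 -0.2299  0.12  ] [ 494.8 -228.7] [43.5 35.9] 33.1
(array([   0,    0,  104, 2770,   21,  171,  225,   19,   19,   22,  130,
        162,   34,   33,  872,   19,   17,  235,    2,    0,    0,    0]), array([0.09 , 0.095, 0.1  , 0.105, 0.11 , 0.115, 0.12 , 0.125, 0.13 ,
       0.135, 0.14 , 0.145, 0.15 , 0.155, 0.16 , 0.165, 0.17 , 0.175,
       0.18 , 0.185, 0.19 , 0.195, 0.2  ]))
bar 732 [ 0.4458 -0.2486  0.1373] [ 444.9 -248.7] [ 9.3 75.3] 13.3
top 24527 [ 0.529  -0.2292  0.1036] [ 518.7 -231. ] [180.3 150.6] 13.1
snout 878 [ 0.6189 -0.2074  0.0743] [ 616.8 -208. ] [27.3 46.1] 12.6
plate 8776 [0.484  0.0116 0.013 ] [480.8  12.7] [130.3 101.4] 2.3
```

View pics/w1c.png

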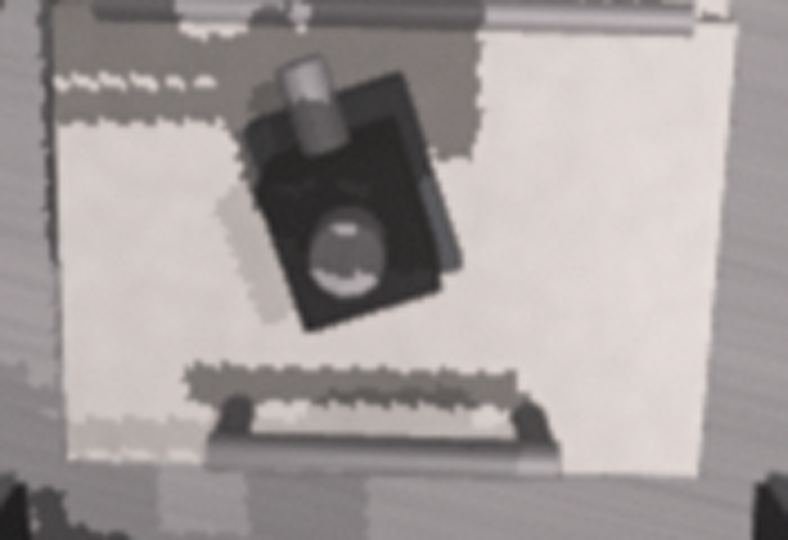

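Wrist view: positioner centre (0.4947,-0.229), yaw 33°; unit yaw 13.1°, bar (0.445,-0.249). Approaching partway with the turn.

```bash
python3 -m pendant '{"turn":[[0,0,0.16],[0,0,0.16],[0,0,0],[0,0,0]],"delta_pos":[[0.9,0.75,-2],[0.9,0.75,-3],[0,0,-2],[0,0,0]],"gripper":[9.4,9.4,9.4,9.4]}'
python3 - <<'E'
from h import *
snap('wrist','w2')
q=np.load('pics/w2.npz'); P=q['P']; Z=P[:,:,2]; X=P[(Z>.155)&(Z<.166)&(abs(P[:,:,0]-.495)<.04)&(abs(P[:,:,1]+.229)<.04)]
print(cv2.minAreaRect((X[:,:2]*1000).astype(np.float32)))
o=robot.get_obs();print(o['tool_pos'],Ro.from_euler('xyz',o['ee_rot']).as_matrix().round(3))
E
```

```text
time: 2.0
tool_pos: [0.4936, -0.2296, 0.3828]
ee_rot: [-1.043, 1.567, 2.675]
wrist_force: [0.2, 0.4, -1.3]
width: 0.0943
((494.3906555175781, -228.96255493164062), (30.937498092651367, 28.061664581298828), 32.65299987792969)
[ 0.49395922 -0.22966158  0.3844248 ] [[-0.001  0.545 -0.838]
 [ 0.    -0.838 -0.545]
 [-1.    -0.001  0.001]]
```

View pics/w2.png

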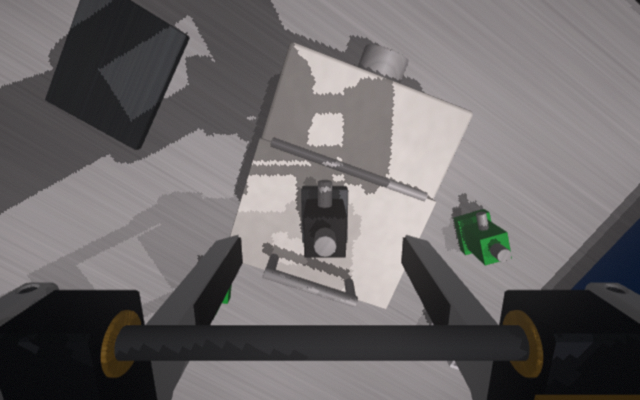

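Positioner centred and square between the fingers (325,220). Descend and grip, then lift.

```bash
python3 -m pendant '{"turn":[[0,0,0],[0,0,0],[0,0,0],[0,0,0],[0,0,0],[0,0,0],[0,0,0],[0,0,0]],"delta_pos":[[0,0,-3],[0,0,-2.6],[0,0,0],[0,0,0],[0,0,0],[0,0,0],[0,0,0],[0,0,0]],"gripper":[9.4,9.4,9.4,2.0,2.0,2.0,2.0,2.0]}'
python3 -m pendant '{"turn":[[0,0,0],[0,0,0],[0,0,0]],"delta_pos":[[0,0,1],[0,0,3],[0,0,4]],"gripper":[2,2,2]}'
```

```text
time: 3.05
tool_pos: [0.4948, -0.2287, 0.3288]
ee_rot: [1.674, 1.571, -0.888]
wrist_force: [0.5, 1.2, -0.8]
width: 0.0473
time: 3.42
tool_pos: [0.4946, -0.2286, 0.409]
ee_rot: [-1.075, 1.569, 2.645]
wrist_force: [-0.1, 0.2, 0.5]
width: 0.0207
```

Fingers close slowly; width ended at 20 mm, below 28, so likely not held. Look.

```bash
python3 - <<'E'
from h import *
snap('wrist','w3')
q=np.load('pics/w3.npz'); P=q['P']; Z=P[:,:,2]
for a,b in((.155,.166),(.168,.19)):
    X=P[(Z>a)&(Z<b)&(abs(P[:,:,0]-.495)<.04)&(abs(P[:,:,1]+.229)<.04)]
    print(len(X),cv2.minAreaRect((X[:,:2]*1000).astype(np.float32)))
E
```

```text
1146 ((494.5099792480469, -228.8992462158203), (30.775035858154297, 27.65277862548828), 33.78400421142578)
373 ((494.784912109375, -228.7693634033203), (13.416693687438965, 13.191972732543945), 82.48748779296875)
```

View pics/w3.png

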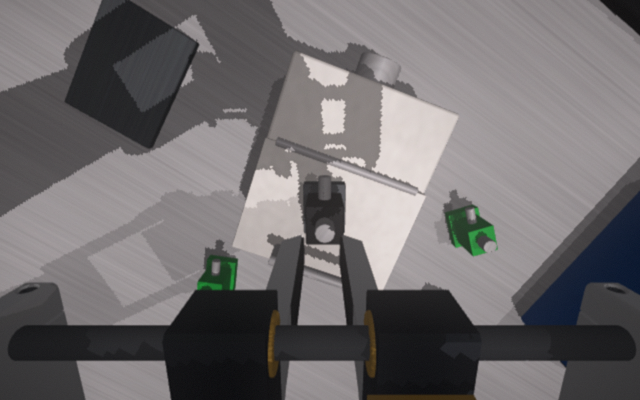

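The positioner is untouched at its place, still standing; the grip was just too slow. Retry with a 6 cm opening and longer closing.

```bash
python3 -m pendant '{"turn":[[0,0,0],[0,0,0],[0,0,0],[0,0,0],[0,0,0],[0,0,0],[0,0,0],[0,0,0]],"delta_pos":[[0,0,0],[0,0,0],[0,0,0],[0,0,0],[0,0,-2],[0,0,-3],[0,0,-3.1],[0,0,0]],"gripper":[6,6,6,6,6,6,6,6]}'
python3 -m pendant '{"turn":[[0,0,0],[0,0,0],[0,0,0],[0,0,0],[0,0,0],[0,0,0],[0,0,0],[0,0,0]],"delta_pos":[[0,0,0],[0,0,0],[0,0,0],[0,0,0],[0,0,0],[0,0,0],[0,0,0],[0,0,0]],"gripper":[1.5,1.5,1.5,1.5,1.5,1.5,1.5,1.5]}'
```

```text
time: 4.47
tool_pos: [0.494, -0.2282, 0.3243]
ee_rot: [-1.114, 1.564, 2.606]
wrist_force: [-1.3, -0.1, -0.2]
width: 0.0602
time: 5.48
tool_pos: [0.495, -0.2289, 0.3288]
ee_rot: [1.957, 1.568, -0.605]
wrist_force: [-0.1, -1.9, 6.0]
width: 0.0274
```

```bash
python3 -m pendant '{"turn":[[0,0,0],[0,0,0],[0,0,0],[0,0,0],[0,0,0],[0,0,0],[0,0,0],[0,0,0]],"delta_pos":[[0,0,1],[0,0,2],[0,0,2],[-0.3,4,0],[-0.3,5,0],[-0.3,5,0],[-0.3,5,0],[-0.3,4.7,0]],"gripper":[1.5,1.5,1.5,1.5,1.5,1.5,1.5,1.5]}'
python3 -m pendant '{"turn":[[0,0,0],[0,0,0]],"delta_pos":[[0,0,0],[0,0,0]],"gripper":[1.5,1.5]}'
python3 - <<'E'
from h import *
snap('wrist','w4')
q=np.load('pics/w4.npz'); P=q['P']; Z=P[:,:,2]
X=P[(Z>.006)&(Z<.018)&(abs(P[:,:,0]-.48)<.09)&(abs(P[:,:,1]-.01)<.09)]
print(len(X),cv2.minAreaRect((X[:,:2]*1000).astype(np.float32)),X.min(0),X.max(0))
E
```

```text
time: 6.48
tool_pos: [0.479, 0.0101, 0.3767]
ee_rot: [-0.779, 1.568, 2.942]
wrist_force: [0.4, -0.3, -2.5]
width: 0.0277
time: 6.72
tool_pos: [0.4796, 0.0082, 0.377]
ee_rot: [-0.299, 1.569, -2.861]
wrist_force: [0.1, -0.0, -2.3]
width: 0.0282
8852 ((480.79351806640625, 12.66707992553711), (129.99212646484375, 100.13816833496094), 2.160404682159424) [ 0.41448129 -0.0374279   0.00668873] [0.54754059 0.06502192 0.01636097]
```

View pics/w4.png

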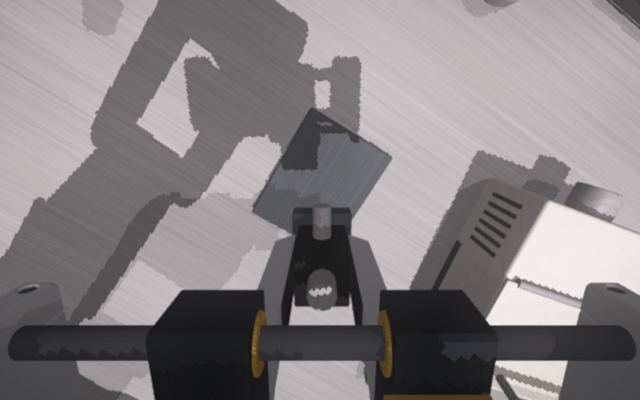

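Positioner held upright over the plate. Lower it.

```bash
python3 -m pendant '{"turn":[[0,0,0],[0,0,0],[0,0,0],[0,0,0],[0,0,0],[0,0,0],[0,0,0],[0,0,0]],"delta_pos":[[0,0.4,-3],[0,0,-4],[0,0,-4],[0,0,-2],[0,0,-0.8],[0,0,0],[0,0,0],[0,0,0]],"gripper":[1.5,1.5,1.5,1.5,1.5,1.5,1.5,1.5]}'
python3 -m pendant '{"turn":[[0,0,0],[0,0,0]],"delta_pos":[[0,0,-0.2],[0,0,0]],"gripper":[1.5,1.5]}'
```

```text
time: 7.78
tool_pos: [0.4802, 0.0122, 0.241]
ee_rot: [2.432, 1.568, -0.131]
wrist_force: [-0.3, -0.5, -0.6]
width: 0.028
time: 8.02
tool_pos: [0.4797, 0.0124, 0.2377]
ee_rot: [1.714, 1.571, -0.849]
wrist_force: [-0.3, -0.9, -1.4]
width: 0.0279
```

```bash
python3 -m pendant '{"turn":[[0,0,0],[0,0,0],[0,0,0]],"delta_pos":[[0,0,-0.15],[0,0,0],[0,0,0]],"gripper":[1.5,1.5,1.5]}'
python3 -m pendant '{"turn":[[0,0,0],[0,0,0],[0,0,0]],"delta_pos":[[0,0,-0.15],[0,0,0],[0,0,0]],"gripper":[1.5,1.5,1.5]}'
```

```text
time: 8.4
tool_pos: [0.4798, 0.0123, 0.2361]
ee_rot: [0.28, 1.571, -2.283]
wrist_force: [-0.8, -0.7, -1.9]
width: 0.0277
time: 8.78
tool_pos: [0.4799, 0.0123, 0.2353]
ee_rot: [2.394, 1.57, -0.169]
wrist_force: [-1.1, -0.8, 3.6]
width: 0.0277
```

Contact felt. Release and rise, then check.

```bash
python3 -m pendant '{"turn":[[0,0,0],[0,0,0],[0,0,0],[0,0,0],[0,0,0],[0,0,0],[0,0,0],[0,0,0]],"delta_pos":[[0,0,0],[0,0,0],[0,0,0],[0,0,0],[0,0,0],[0,0,0],[0,0,0],[0,0,0]],"gripper":[7,7,7,7,7,7,7,7]}'
python3 -m pendant '{"turn":[[0,0,0],[0,0,0],[0,0,0],[0,0,0],[0,0,0],[0,0,0]],"delta_pos":[[0,0,3],[0,0,4],[0,0,5],[0,0,5],[0,0,4],[0,0,0]],"gripper":[7,7,7,7,7,7]}'
python3 - <<'E'
from h import *
snap('wrist','w5')
q=np.load('pics/w5.npz'); P=q['P']; Z=P[:,:,2]
for a,b in((.062,.073),(.075,.095)):
    X=P[(Z>a)&(Z<b)&(abs(P[:,:,0]-.48)<.05)&(abs(P[:,:,1]-.012)<.05)]
    print(len(X),cv2.minAreaRect((X[:,:2]*1000).astype(np.float32)))
o=robot.get_obs(); print(o['tool_pos'],o['joint_positions'].round(2))
E
```

```text
time: 9.78
tool_pos: [0.4798, 0.0123, 0.2347]
ee_rot: [1.606, 1.571, -0.957]
wrist_force: [-0.3, -0.7, 0.1]
width: 0.0699
time: 10.52
tool_pos: [0.4799, 0.0123, 0.4489]
ee_rot: [2.466, 1.562, -0.096]
wrist_force: [-0.2, -0.4, -0.1]
width: 0.0697
524 ((479.05615234375, 13.032997131347656), (29.95456314086914, 27.29709815979004), 32.85841369628906)
144 ((479.3448791503906, 13.362613677978516), (13.166492462158203, 13.271814346313477), 28.570423126220703)
[0.47978643 0.01233684 0.44608281] [-0.09 -0.08  1.45 -0.    1.76  0.9 ]
```

View pics/w5.png

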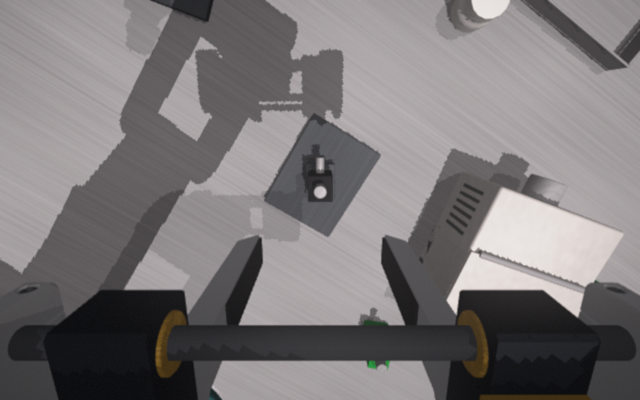

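Positioner stands on the plate at (0.479,0.013). Now to the flap bar: turn 70° and move over it.

```bash
python3 -m pendant '{"turn":[[0,0,0.175],[0,0,0.175],[0,0,0.175],[0,0,0.175],[0,0,0.175],[0,0,0.175],[0,0,0.174],[0,0,0]],"delta_pos":[[-0.5,-3.7,0],[-0.5,-3.7,0],[-0.5,-3.7,0],[-0.5,-3.7,0],[-0.5,-3.7,0],[-0.5,-3.7,0],[-0.5,-3.9,-2],[0,0,-3]],"gripper":[4,4,4,4,4,4,4,4]}'
python3 -m pendant '{"turn":[[0,0,0],[0,0,0]],"delta_pos":[[0,0,0],[0,0,0]],"gripper":[4,4]}'
python3 - <<'E'
from h import *
snap('wrist','w6')
q=np.load('pics/w6.npz'); P=q['P']; Z=P[:,:,2]
X=P[(Z>.128)&(Z<.145)&(abs(P[:,:,0]-.445)<.03)&(abs(P[:,:,1]+.249)<.06)]
print(len(X),cv2.minAreaRect((X[:,:2]*1000).astype(np.float32)),np.percentile(X[:,2],95))
o=robot.get_obs(); print(o['tool_pos'],Ro.from_euler('xyz',o['ee_rot']).as_matrix().round(3))
E
```

```text
time: 11.58
tool_pos: [0.4441, -0.251, 0.392]
ee_rot: [-2.157, 1.568, 2.785]
wrist_force: [0.8, 1.0, -0.7]
width: 0.0399
time: 11.82
tool_pos: [0.4448, -0.2484, 0.3944]
ee_rot: [-2.552, 1.57, 2.393]
wrist_force: [0.7, -0.1, 0.3]
width: 0.0402
1145 ((444.19696044921875, -248.5176239013672), (8.77762508392334, 75.91002655029297), 13.397608757019043) 0.1392180136488706
[ 0.44496015 -0.24832513  0.39536431] [[ 0.001  0.973  0.231]
 [-0.     0.231 -0.973]
 [-1.     0.001  0.001]]
```

View pics/w6.png

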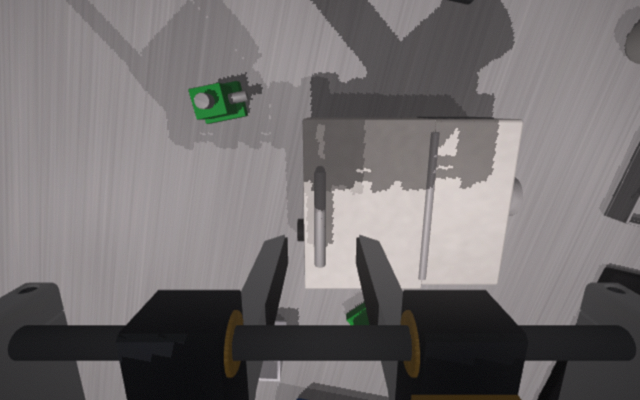

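Bar centred between the fingers (col 320). Descend and grip.

```bash
python3 -m pendant '{"turn":[[0,0,0],[0,0,0],[0,0,0],[0,0,0]],"delta_pos":[[0,0,-3],[0,0,-3],[0,0,-2.1],[0,0,0]],"gripper":[4,4,4,4]}'
python3 -m pendant '{"turn":[[0,0,0],[0,0,0],[0,0,0],[0,0,0],[0,0,0],[0,0,0],[0,0,0]],"delta_pos":[[0,0,0],[0,0,0],[0,0,0],[0,0,0],[0,0,0],[0,0,0],[0,0,0]],"gripper":[0,0,0,0,0,0,0]}'
python3 - <<'E'
import numpy as np
t=np.arange(0,1.96,.1); c,s=np.cos(np.radians(13.2)),np.sin(np.radians(13.2))
u=-92*np.cos(t)+33*np.sin(t); z=92*np.sin(t)+33*np.cos(t)
P=np.c_[u*c,u*s,z]/10
print(np.diff(P,axis=0).round(2).tolist())
E
```

```text
time: 12.38
tool_pos: [0.4447, -0.2481, 0.3132]
ee_rot: [-2.473, 1.569, 2.472]
wrist_force: [0.7, 0.3, 0.1]
width: 0.0401
time: 13.25
tool_pos: [0.4439, -0.2491, 0.3146]
ee_rot: [-1.234, 1.568, -2.573]
wrist_force: [-5.6, -0.5, 4.8]
width: 0.0079
[[0.37, 0.09, 0.9], [0.45, 0.11, 0.86], [0.53, 0.12, 0.81], [0.61, 0.14, 0.75], [0.68, 0.16, 0.68], [0.74, 0.17, 0.61], [0.8, 0.19, 0.53], [0.85, 0.2, 0.45], [0.88, 0.21, 0.36], [0.92, 0.21, 0.27], [0.94, 0.22, 0.17], [0.95, 0.22, 0.07], [0.95, 0.22, -0.02], [0.94, 0.22, -0.12], [0.93, 0.22, -0.22], [0.9, 0.21, -0.31], [0.87, 0.2, -0.4], [0.82, 0.19, -0.49], [0.77, 0.18, -0.57]]
```

Gripped on the bar (width 8 mm). Follow the arc.

```bash
python3 -m pendant '{"turn":[[0,0,0],[0,0,0],[0,0,0],[0,0,0],[0,0,0],[0,0,0]],"delta_pos":[[0.37,0.09,0.9],[0.45,0.11,0.86],[0.53,0.12,0.81],[0.61,0.14,0.75],[0.68,0.16,0.68],[0,0,0]],"gripper":[0,0,0,0,0,0]}'
python3 -m pendant '{"turn":[[0,0,0],[0,0,0],[0,0,0],[0,0,0],[0,0,0],[0,0,0]],"delta_pos":[[0.74,0.17,0.61],[0.8,0.19,0.53],[0.85,0.2,0.45],[0.88,0.21,0.36],[0.92,0.21,0.27],[0,0,0]],"gripper":[0,0,0,0,0,0]}'
python3 - <<'E'
from h import *
snap('wrist','w7');snap('side','s7')
i=cv2.imread('pics/s7.png')[120:240,280:460];cv2.imwrite('pics/s7c.png',cv2.resize(i,None,fx=4,fy=4))
E
```

```text
time: 14.0
tool_pos: [0.4696, -0.2431, 0.3552]
ee_rot: [-1.453, 1.564, -2.793]
wrist_force: [-9.1, -1.2, 7.1]
width: 0.0077
time: 14.75
tool_pos: [0.5129, -0.2328, 0.3787]
ee_rot: [0.315, 1.568, -1.024]
wrist_force: [-2.6, 0.5, 7.7]
width: 0.0081
```

View pics/s7c.png

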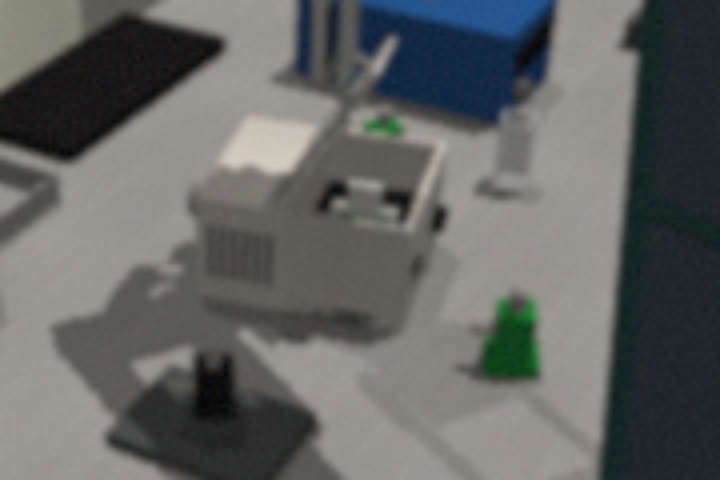

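Flap is at about 60°, filter visible in the bay. Continue.

```bash
python3 -m pendant '{"turn":[[0,0,0],[0,0,0],[0,0,0],[0,0,0],[0,0,0]],"delta_pos":[[0.94,0.22,0.17],[0.95,0.22,0.07],[0.95,0.22,-0.02],[0.94,0.22,-0.12],[0,0,0]],"gripper":[0,0,0,0,0]}'
python3 -m pendant '{"turn":[[0,0,0],[0,0,0],[0,0,0],[0,0,0],[0,0,0]],"delta_pos":[[0.93,0.22,-0.22],[0.9,0.21,-0.31],[0.87,0.2,-0.4],[0.82,0.19,-0.49],[0,0,0]],"gripper":[0,0,0,0,0]}'
python3 - <<'E'
from h import *
snap('side','s8')
i=cv2.imread('pics/s8.png')[120:240,280:460];cv2.imwrite('pics/s8c.png',cv2.resize(i,None,fx=4,fy=4))
p=robot.get_obs()['tool_pos']; c,s=np.cos(np.radians(13.2)),np.sin(np.radians(13.2))
h=np.array([.5284+.006*c,-.2287+.006*s]); d=p[:2]-h; u=d[0]*c+d[1]*s; z=p[2]-.18-.1005
print(u,z,np.hypot(u,z), np.pi-np.arctan2(z,u)-np.arctan2(33,92))
E
```

```text
time: 15.48
tool_pos: [0.552, -0.2238, 0.3769]
ee_rot: [1.211, 1.568, -0.127]
wrist_force: [1.4, -1.2, 2.1]
width: 0.0084
time: 16.1
tool_pos: [0.5871, -0.2156, 0.3615]
ee_rot: [1.442, 1.57, 0.104]
wrist_force: [1.5, -4.1, 0.1]
width: 0.0078
0.05383866744441788 0.08126512948476447 0.09748140018673386 1.8115128027410838
```

View pics/s8c.png

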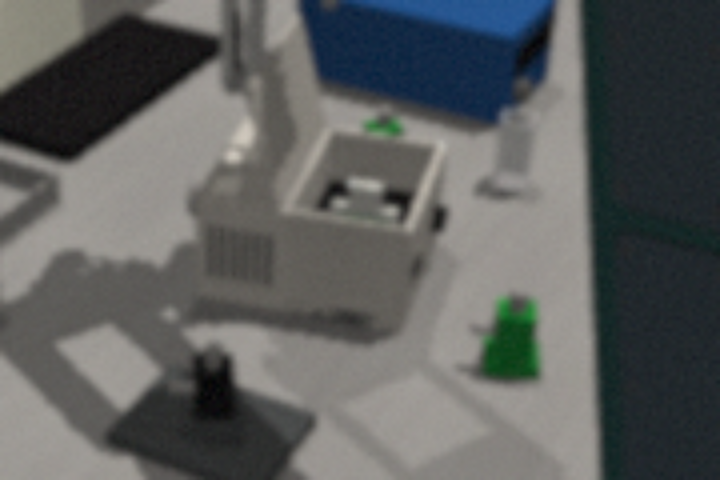

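Flap at ~1.81 rad. Release with a small opening, rise, then turn 90° over the bay.

```bash
python3 -m pendant '{"turn":[[0,0,0],[0,0,0],[0,0,0],[0,0,0],[0,0,0],[0,0,0],[0,0,0]],"delta_pos":[[0,0,0],[0,0,0],[0,0,0],[0,0,1],[0,0,3],[0,0,4],[0,0,3]],"gripper":[2.4,2.4,2.4,2.4,2.4,2.4,2.4]}'
python3 -m pendant '{"turn":[[0,0,0.175],[0,0,0.175],[0,0,0.175],[0,0,0.175],[0,0,0.175],[0,0,0.175],[0,0,0.175],[0,0,0.175]],"delta_pos":[[-1.3,-0.3,0],[-1.3,-0.3,0],[-1.3,-0.3,0],[-1.3,-0.3,0],[-1.3,-0.3,0],[-1.3,-0.3,0],[-1.3,-0.3,0],[-1.3,-0.3,0]],"gripper":[4,4,4,4,4,4,4,4]}'
python3 -m pendant '{"turn":[[0,0,0.17],[0,0,0],[0,0,0]],"delta_pos":[[0,0,0],[0,0,0],[0,0,0]],"gripper":[4,4,4]}'
python3 - <<'E'
from h import *
snap('wrist','w9');snap('side','s9')
q=np.load('pics/w9.npz'); P=q['P']; Z=P[:,:,2]
N=(abs(P[:,:,0]-.4826)<.04)&(abs(P[:,:,1]+.2394)<.03)
for a,b in((.086,.098),(.062,.078)):
    X=P[N&(Z>a)&(Z<b)]; print(len(X),cv2.minAreaRect((X[:,:2]*1000).astype(np.float32)) if len(X) else '')
print(np.histogram(Z[N],bins=np.arange(0,.13,.01)))
o=robot.get_obs(); print(o['tool_pos'],o['joint_positions'].round(2),Ro.from_euler('xyz',o['ee_rot']).as_matrix().round(3))
E
```

```text
time: 17.02
tool_pos: [0.5856, -0.2157, 0.4758]
ee_rot: [0.737, 1.568, -0.602]
wrist_force: [-0.2, 0.2, -0.4]
width: 0.0239
time: 18.02
tool_pos: [0.4812, -0.2398, 0.4738]
ee_rot: [-1.085, 1.57, -1.019]
wrist_force: [-0.6, -0.4, 0.6]
width: 0.0397
time: 18.4
tool_pos: [0.482, -0.2396, 0.4732]
ee_rot: [-0.943, 1.57, -0.714]
wrist_force: [-0.2, 0.3, -0.2]
width: 0.0401
225 ((481.93963623046875, -239.5717315673828), (27.958154678344727, 9.053709983825684), 13.02652359008789)
149 ((482.1871643066406, -239.9034423828125), (55.868099212646484, 9.221870422363281), 11.6034517288208)
(array([   0,   31,    1,    3,  423, 2195,   34,  122,    9,  224,    0,
          0]), array([0.  , 0.01, 0.02, 0.03, 0.04, 0.05, 0.06, 0.07, 0.08, 0.09, 0.1 ,
       0.11, 0.12]))
[ 0.48209918 -0.23963641  0.47290443] [-0.57  0.06  1.27 -0.    1.82 -2.37] [[ 0.    -0.228  0.974]
 [-0.     0.974  0.228]
 [-1.    -0.     0.   ]]
```

View pics/w9.png

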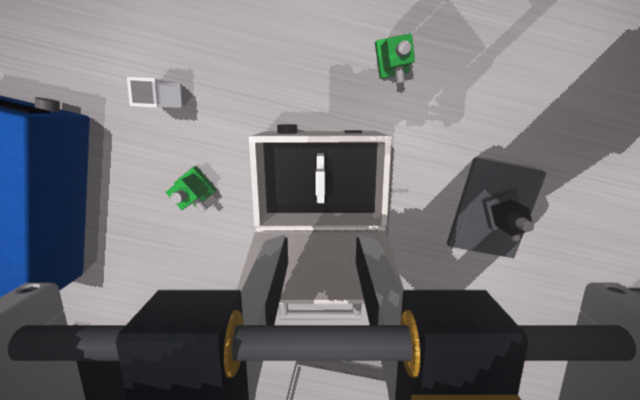

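View pics/s9.png

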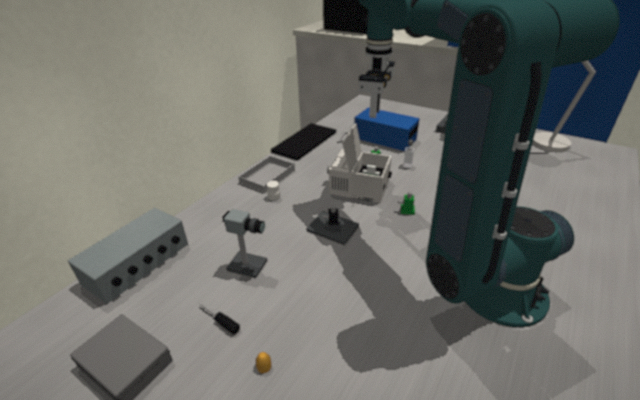

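Tab at (0.482,-0.2396), exactly below the grasp point and square; flap open. Descend and grip.

```bash
python3 -m pendant '{"turn":[[0,0,0],[0,0,0],[0,0,0],[0,0,0],[0,0,0],[0,0,0],[0,0,0],[0,0,0]],"delta_pos":[[0,0,-4],[0,0,-4],[0,0,-4],[0,0,-3],[0,0,-3],[0,0,-2],[0,0,-1.1],[0,0,0]],"gripper":[4,4,4,4,4,4,4,4]}'
python3 -m pendant '{"turn":[[0,0,0],[0,0,0],[0,0,0],[0,0,0],[0,0,0],[0,0,0],[0,0,0],[0,0,0]],"delta_pos":[[0,0,0],[0,0,0],[0,0,0],[0,0,0],[0,0,0],[0,0,0],[0,0,0],[0,0,0]],"gripper":[0,0,0,0,0,0,0,0]}'
```

```text
time: 19.5
tool_pos: [0.482, -0.2396, 0.2611]
ee_rot: [2.332, 1.569, 2.563]
wrist_force: [-0.3, -0.0, 0.7]
width: 0.0403
time: 20.5
tool_pos: [0.4822, -0.2398, 0.2622]
ee_rot: [-0.853, 1.57, -0.621]
wrist_force: [-0.8, -0.2, 3.4]
width: 0.0097
```

```bash
python3 -m pendant '{"turn":[[0,0,0],[0,0,0],[0,0,0],[0,0,0],[0,0,0],[0,0,0],[0,0,0],[0,0,0]],"delta_pos":[[0,0,1],[0,0,2],[0,0,2],[0,0,3],[0,0,3],[0,0,3],[0,0,2],[0,0,0]],"gripper":[0,0,0,0,0,0,0,0]}'
python3 - <<'E'
from h import *
snap('wrist','w10');snap('top','t10');snap('side','s10')
for n,sl in(('t10',(slice(155,205),slice(220,265))),('s10',(slice(200,280),slice(215,275)))):
    P=np.load(f'pics/{n}.npz')['P'][sl].reshape(-1,3); P=P[~np.isnan(P[:,0])]
    for a,b in((.165,.182),(.13,.162),(.006,.018)):
        X=P[(P[:,2]>a)&(P[:,2]<b)]; r=cv2.minAreaRect((X[:,:2]*1000).astype(np.float32)); print(n,a,len(X),X.mean(0).round(3),X[:,0].min().round(3),[np.round(k,1) for k in r])
a=cv2.imread('pics/t10.png')[150:210,200:280];b=cv2.imread('pics/s10.png')[200:290,205:285]
cv2.imwrite('pics/c10.png',np.hstack([cv2.resize(a,(400,300),interpolation=2),cv2.resize(b,(270,300),interpolation=2)]))
E
```

```text
time: 21.5
tool_pos: [0.4821, -0.2395, 0.4235]
ee_rot: [-0.547, 1.568, -0.316]
wrist_force: [0.2, 0.6, -1.3]
width: 0.0098
t10 0.165 275 [0.589 0.262 0.171] 0.529 [array([576.9, 258.6]), array([93.4, 44.2]), np.float64(14.7)]
t10 0.13 111 [0.561 0.25  0.154] 0.527 [array([578.4, 257.8]), array([102.2,  40.4]), np.float64(6.3)]
t10 0.006 289 [0.596 0.257 0.011] 0.53 [array([614.5, 282.7]), array([168.7, 152.9]), np.float64(0.2)]
s10 0.165 345 [0.591 0.269 0.171] 0.537 [array([582.6, 264.5]), array([91.8, 44.6]), np.float64(14.9)]
s10 0.13 341 [0.575 0.278 0.149] 0.533 [array([583.3, 265.8]), array([102.2,  42.1]), np.float64(21.1)]
s10 0.006 625 [0.597 0.269 0.013] 0.548 [array([666.8, 213.9]), array([160.6, 273.1]), np.float64(32.6)]
```

View pics/c10.png

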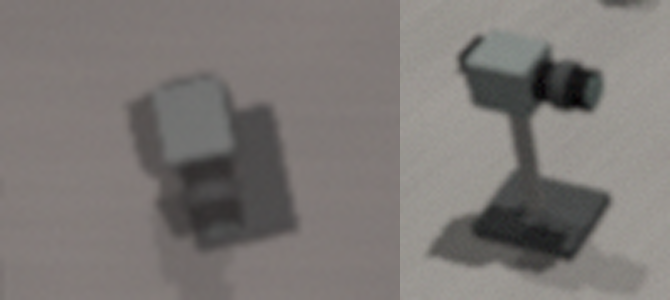

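View pics/w10.png

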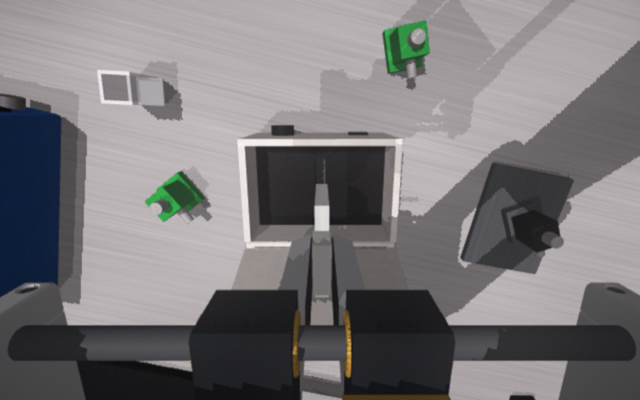

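Filter held clear of the bay. Go to a staging pose near the camera, turned about -91°.

```bash
python3 -m pendant '{"turn":[[0,0,0],[0,0,-0.14],[0,0,-0.14],[0,0,-0.14],[0,0,-0.14],[0,0,-0.14],[0,0,-0.14],[0,0,-0.14]],"delta_pos":[[-0.3,2,1],[-0.5,4,0.7],[-0.5,4,0],[-0.5,4,0],[-0.5,4,0],[-0.5,4,0],[-0.5,4,0],[-0.5,4,0]],"gripper":[0,0,0,0,0,0,0,0]}'
python3 -m pendant '{"turn":[[0,0,-0.14],[0,0,-0.14],[0,0,-0.14],[0,0,-0.14],[0,0,-0.05],[0,0,0],[0,0,0]],"delta_pos":[[-0.5,4,0],[-0.5,4,0],[-0.5,4,0],[-0.4,2,0],[0,0,0],[0,0,0],[0,0,0]],"gripper":[0,0,0,0,0,0,0]}'
python3 - <<'E'
from h import *
snap('wrist','w11')
P=np.load('pics/w11.npz')['P']; Z=P[:,:,2]; N=(P[:,:,0]>.48)&(P[:,:,0]<.7)&(P[:,:,1]>.17)&(P[:,:,1]<.36)
for a,b in((.167,.177),(.14,.166),(.008,.016)):
    X=P[N&(Z>a)&(Z<b)]
    if len(X): r=cv2.minAreaRect((X[:,:2]*1000).astype(np.float32)); print(a,len(X),X.mean(0).round(4),[np.round(k,1) for k in r],cv2.boxPoints(r).round(1).tolist())
o=robot.get_obs(); print(o['tool_pos'],Ro.from_euler('xyz',o['ee_rot']).as_matrix().round(3))
E
```

```text
time: 22.65
tool_pos: [0.4428, 0.0624, 0.4388]
ee_rot: [2.929, 1.57, 2.176]
wrist_force: [0.4, 0.2, -0.5]
width: 0.0096
time: 23.52
tool_pos: [0.4246, 0.2004, 0.4387]
ee_rot: [-2.178, 1.571, 2.747]
wrist_force: [0.8, -0.3, -0.8]
width: 0.0096
0.167 4215 [0.5953 0.2685 0.1719] [array([581.1, 264. ]), array([93.5, 44.1]), np.float64(13.6)] [[530.4000244140625, 274.3999938964844], [540.7999877929688, 231.60000610351562], [631.7000122070312, 253.60000610351562], [621.2999877929688, 296.5]]
0.14 2629 [0.5578 0.2632 0.1588] [array([578.7, 263.8]), array([93.7, 43.1]), np.float64(14.0)] [[528.0999755859375, 273.3999938964844], [538.5, 231.60000610351562], [629.4000244140625, 254.3000030517578], [619.0, 296.1000061035156]]
0.008 2859 [0.5861 0.2746 0.0125] [array([596.7, 268.2]), array([90.5, 69.6]), np.float64(13.7)] [[544.5, 291.29998779296875], [560.9000244140625, 223.6999969482422], [648.9000244140625, 245.10000610351562], [632.4000244140625, 312.70001220703125]]
[0.42471397 0.20026883 0.43875244] [[-0.     0.978  0.211]
 [ 0.     0.211 -0.978]
 [-1.    -0.    -0.   ]]
```

View pics/w11.png

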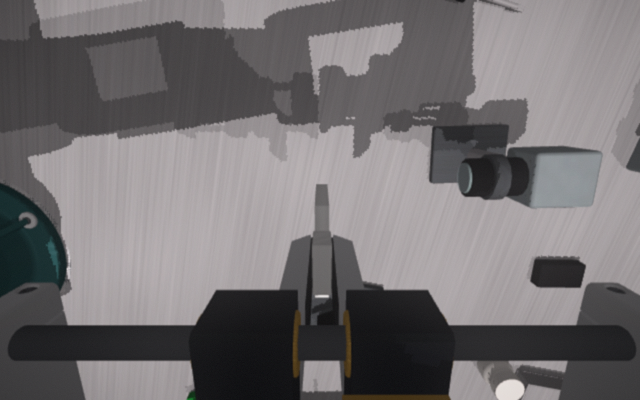

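Camera: yaw 13.7°, lens at (0.5335,0.2528). Target TCP (0.456,0.234,0.370).

```bash
python3 -m pendant '{"turn":[[0,0,0.026],[0,0,0],[0,0,0],[0,0,0],[0,0,0],[0,0,0],[0,0,0]],"delta_pos":[[1.1,1.2,-1],[1,1.1,-2],[1,1.1,-2],[0,0,-1.2],[0,0,-0.7],[0,0,0],[0,0,0]],"gripper":[0,0,0,0,0,0,0]}'
python3 - <<'E'
from h import *
snap('wrist','w12');snap('side','s12');snap('top','t12')
o=robot.get_obs(); print(o['tool_pos'],o['width'],o['qvel'].round(3),Ro.from_euler('xyz',o['ee_rot']).as_matrix().round(3))
i=cv2.imread('pics/s12.png');cv2.imwrite('pics/s12c.png',cv2.resize(i[120:300,200:440],None,fx=3.3,fy=3.3,interpolation=2))
P=np.load('pics/s12.npz')['P']; im=i[:,:,::-1]
yaw=np.radians(13.7);c,s=np.cos(yaw),np.sin(yaw); D=P-np.array([.5335,.2528,.15]); L=np.stack([D[...,0]*c+D[...,1]*s,-D[...,0]*s+D[...,1]*c,D[...,2]],-1)
m=(abs(L[...,0]+.08)<.012)&(abs(L[...,1])<.04)&(L[...,2]>-.05)&(L[...,2]<.035)
X=L[m]; print(len(X),np.percentile(X,[2,50,98],axis=0).round(4))
E
```

```text
time: 24.45
tool_pos: [0.456, 0.2341, 0.3707]
ee_rot: [1.686, 1.569, 0.353]
wrist_force: [-0.7, -0.2, -0.5]
width: 0.01
[0.45604768 0.2342034  0.37062217] 0.009698004155655339 [-0.     0.004  0.004  0.001 -0.    -0.001] [[ 0.002  0.972  0.236]
 [ 0.001  0.236 -0.972]
 [-1.     0.002 -0.   ]]
238 [[-0.0861 -0.0225 -0.0245]
 [-0.0782  0.0143 -0.0003]
 [-0.0726  0.0308  0.0335]]
```

View pics/s12c.png

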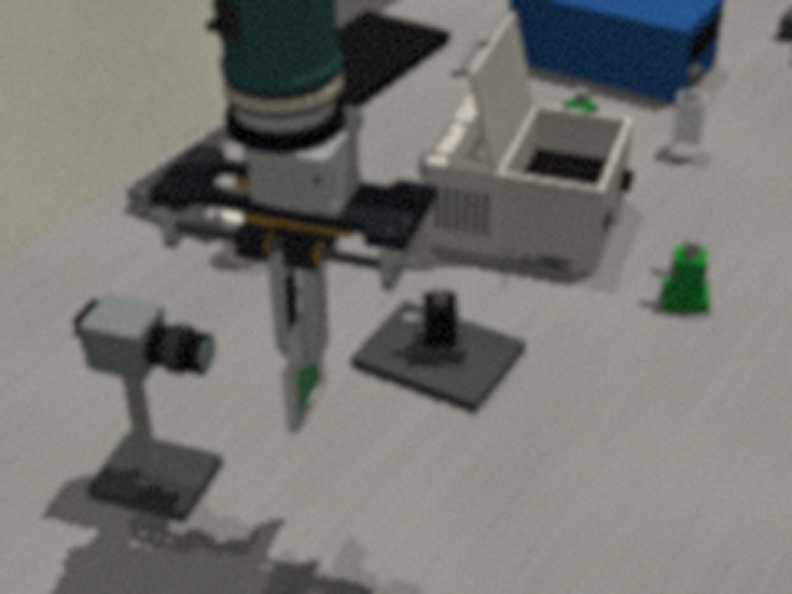

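View pics/w12.png

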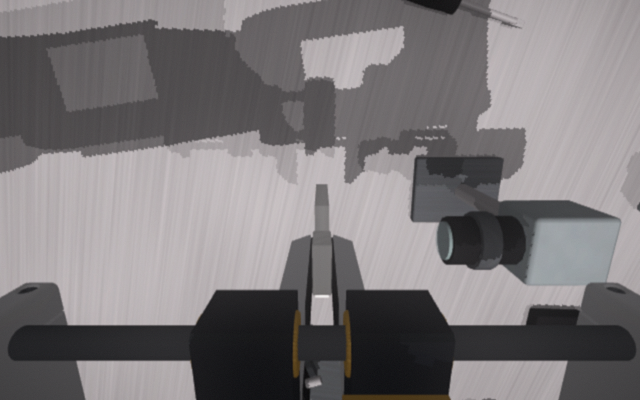

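The side view shows the filter hanging upright in front of the lens, the flap open and the positioner standing. Handing in.

```bash
python3 -c "
from bench import robot
print(robot.close_job())"
```

```text
the job is handed in; nothing more can be done
None
```

I handed the job in at about 24.6 s with the arm still holding the filter in front of the inspection camera. The hand-in reports no verdict.

- **Micropositioner:** it stands let go on the base plate at about (0.479, 0.013) m. A wrist view after release showed it standing upright about 2 mm from the plate's centre, and the last side view still showed it upright.
- **Flap:** I swung it open by its bar to about 1.81 rad, worked out from the arm's position at release. The last side view shows it still leaning back past upright.
- **Filter:** the tab is held, with the fingers at 9.7 mm. From the arm's pose, the glass is about 80 mm in front of the lens and within about 1 mm of its axis and height.
- **Bystanders:** nothing touched them as far as I saw, but I did not measure them again at the end.

**What went wrong or disagreed:**
- The first grasp of the micropositioner missed because the fingers closed more slowly than I allowed. It had not moved, and the second grasp held.
- The top camera put the unit, the base plate and the inspection camera up to about 11 mm from where the wrist camera did. I used the wrist camera's values.
- A rough side-camera depth check put the filter at about 78 mm, a few millimetres off centre sideways and in height. The filter was partly hidden in that view; the offsets are within the 20 mm limit.

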